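# Check the oil level of the ring press pump

## Robot

A 7-joint arm with a two-finger parallel gripper is mounted at the origin on the work surface. World frame = base frame: x ahead of the robot, y to its left, z up, the work surface at z = 0. Lengths are in m, angles in rad, forces in N, time in s.
With the tool pointing down it reaches from about 0.4 to 0.85 m from the base axis. Payload 4.5 kg.
Tool frame: the origin (TCP) lies on the centre line of the jaws, within the pads' length; the fingertips stand r.tips_ahead ahead of it and the grasp point (between the pads) is the TCP (r.tips_ahead is the distance from the TCP to the fingertips, in m); z points along the fingers, y is the direction in which the jaws open and shut (so a half turn about z gives the same grasp; the last joint's range is limited). The gripper opens to 88 mm and grips with 3 to 60 N. Pads are 18 mm wide; open, the fingers measure 123 mm over their backs; the gripper's body (75 mm by 187 mm) begins 45 mm behind the grasp point.
Start: joints at [1.282, 0.689, -0.195, 1.565, 0.157, 0.902, -0.215], TCP at [0.198, -0.593, 0.258] pointing down, gripper open.
Joint ranges: [-3.01, 3.01], [-0.46, 2.08], [-1.47, 1.51], [0.13, 2.56], [-1, 4.14], [0.04, 2.09], [-2.66, 2.66]. Speed limits (rad/s): [2.57, 2.57, 3.14, 3.14, 3.14, 3.14, 3.14].

## Interface

Orientations are given as a unit quaternion [x, y, z, w].
In Python, from plant import r gives the robot as it stands.
- The arm moves only by the shell command python3 -m inch 'ROWS' [FORCE]. ROWS is JSON, a list of rows, each a list of 5 numbers: the shift along the world's x, y, z in units of 25 mm (1.0 is 25 mm), then the turn about the world's z in units of 6 degrees (1.0 is 6 degrees), then the finger opening in mm, from 0 to 88.1. A call has 1 to 5 rows; each row shifts and turns the commanded pose from where the row before left it; what a row does not reach is not made up. A row lasts 1/10 s, in which the tool goes at most 50 mm and 8.59 degrees, less where a joint would pass 70% of its speed; a pose out of reach is approached as far as the arm can. A call is refused whole if a number of a shift passes 1 or a number of a turn 1, either way. A call with a gripper value outside its range is refused whole. The fingers move at their own pace and stop on an object; FORCE is the grip in N (left out, the last holds). Time passes only in rows, so rows that do not move let the fingers close. It gives the time, the measured TCP pose, the force and the opening at its end, in the units of the state.
- r.get_state(): the state, without advancing time (a new reading comes with each control period).
- r.snapshot(name): name is "scene" or "top" or "wrist"; returns a dict with "pixels" (400x640x3 uint8, red, green, blue), "range_z" (400x640 float32, m along the optical axis (not along the pixel's ray), 0 where there is no reading), "K" (3x3 intrinsics, pixels), "position" and "attitude" of the camera in the world. Camera axes: x right, y up, looking along -z (the intrinsics and any distortion apply to the point x, -y, -z); pixel columns grow to the right and rows downward; lengths in m; the calibration is good to about 2 mm. The wrist camera is an equidistant fisheye: a pixel r from the principal point sees the ray r / f radians off the axis. A picture is of the moment at which its call begins.
- r.finish_job(): hands the job in, once; it reports no verdict.
The state is a dict: "clock": time; "q": joint angles; "qd": joint speeds; "joint_torque": joint torques, N m; "tool_pos": TCP position; "eef_rot": TCP orientation; "contact_force": force on the tool from outside, world axes, zero at the start; "moment": the same for the moment, N m; "opening": opening from 0.0 (shut) to 1.0 (fully open).
Only numpy, scipy, OpenCV 4.12 (cv2) and the standard library are available. Lean on these libraries where they do the work, as an engineer would, in place of code of your own. Each camera call takes 0.05 s, during which the arm holds its last target. There are 200 camera calls.

## Task

Check the oil in the green hydraulic pump: push its red release plunger fully down and let it spring back, then take the dip rod by its yellow grip from the rest and slide it down the slanted dip tube until its collar stops on the rim. Draw it right out and finish still holding it in the gripper, level and still, with its tip over the middle of the white tile, about 100 mm above it, to be read. Leave the other things on the bench where they are.

Things in the scene. Friction and masses are not known exactly. Their poses are not given: they have to be found in the camera images.
- pump: green hydraulic pump tank, fixed, 220 (x) x 130 (y) x 90 tall on a 250 x 150 steel foot. Origin: centre of its underside, z up. On top: the slanted steel dip tube, the red plunger (its top 52 mm above the tank) and, at (-70, +30), a round pressure gauge 34 mm high.
- tube: steel dip tube on the pump. Origin: centre of the mouth's rim, 135 mm above the bench, at (+74, -30) in the pump's frame. Its z points outward along the bore, rising 40 degrees above horizontal, away from the robot (pump's +x); its y is level. Bore 13, flaring over the last 18 mm to 24 clear at the rim (outside 32). Hollow below: room for the whole stem.
- plunger (a joint): red release plunger on the pump: 0 up, grows as pushed straight down, stop at 0.014 m. Spring: 3 N to start moving, 10 N at the stop; it springs back by itself.
- plunger_top (a point): centre of the top of the red plunger head (head diameter 34), 142 mm above the bench when up; it is 72 mm to the side of the dip tube.
- rest: fixed rod rest: wooden foot 240 x 60 with two aluminium forks, open at the top, 77 to 84 mm high. Origin: on the bench; x runs along the rod. The rod lies level in it, its grip centre at +60 along x; the forks are at -70 (under the stem) and +100 (under the rear of the grip). It lifts straight up and out.
- rod: dip rod, about 0.2 kg, balanced near its grip centre. Origin: on its axis, centre of the yellow grip, 70 mm above the bench in the rest. x runs from tip to butt, z up in the rest. Yellow grip: x -42 to +50, 14 wide in y (flat sides), 22 high. Brass collar, diameter 34, -50 to -42. Steel stem, diameter 9, -50 to the tip at -180. Brass ball, diameter 24, at +58.
- rod_tip (a point): tip end of the rod's stem, 180 mm from the grip centre, on the axis
- rod_collar (a point): centre of the collar's face towards the tip, 50 mm from the grip centre, on the axis: this face stops on the rim of the dip tube
- tile: white ceramic reading tile fixed to the bench, 160 (x) x 120 (y) x 6 thick. Origin: centre of its underside, z up
- file: flat hand file with a round wooden handle, 290 long. Leave alone.
- hammer: bench hammer lying flat. Leave alone.
- mandrel: steel ring mandrel standing on a round 90 mm foot, 200 tall. Leave alone.
- ring_box: small open ring box, black base and white lid tray beside it, 175 x 85 x 30. Leave alone.
- pad: round cork-topped pad, diameter 130, 22 tall. Leave alone.
- jar: amber glass jar with steel lid, diameter 60, 70 tall. Leave alone.
- brush: bench brush lying flat. Leave alone.
Things that resemble listed ones, but are neither listed nor needed, are in the scene too. Of the things that look like the tile, the largest one is meant.

How it is judged:
By the outcome, as a careful person would: the job done as asked, in the order asked, and still so for the second after the job is handed in, while the arm keeps its last pose, push and grip.
It also fails if it takes over 64 s, if anything falls off the work surface, if the arm or the gripper's body presses on something with over 40 N, if the wrist force passes 120 N, or if a joint passes its speed limit or range.

## Working session

There is one attempt and no reset: what is moved stays moved. The work goes in short steps, Python scripts to look and compute and a shell command to move; the robot and the scene stay as the last step left them, time stands still between calls to the robot, and variables do not carry over. Pictures are saved under pics/ and viewed, about 8 in all and at most 12, crops included, and the job is handed in when it is done.

```bash
mkdir -p pics; cat > h.py <<'E'
import numpy as np, cv2
from scipy.spatial.transform import Rotation as R
from plant import r
def snap(n,save=None):
    s=r.snapshot(n)
    if save: cv2.imwrite('pics/'+save,s['pixels'][:,:,::-1])
    return s
def att(s):
    a=np.array(s['attitude']); return R.from_quat(a).as_matrix() if a.size==4 else a.reshape(3,3)
def ray(s,u,v,fish=False):
    K=s['K']; x=(u-K[0,2])/K[0,0]; y=(v-K[1,2])/K[1,1]
    if fish:
        t=np.hypot(x,y); k=np.sin(t)/t if t>1e-9 else 1; d=np.array([x*k,-y*k,-np.cos(t)])
    else: d=np.array([x,-y,-1.])
    return np.array(s['position']),att(s)@d
def onz(s,u,v,z,fish=False):
    p,d=ray(s,u,v,fish); return p+d*(z-p[2])/d[2]
def pt(s,u,v):
    p,d=ray(s,u,v); return p+d*s['range_z'][int(v),int(u)]
def tri(a,b):
    (p,d),(q,e)=a,b; d=d/np.linalg.norm(d); e=e/np.linalg.norm(e)
    t=np.linalg.lstsq(np.c_[d,-e],q-p,rcond=None)[0]; A=p+d*t[0];B=q+e*t[1]
    return (A+B)/2,np.linalg.norm(A-B)
E
python3 - <<'E'
from h import *
t=snap('top','top.png'); s=snap('scene','scene.png'); 
for a in (t,s): print(a['position'],a['attitude'],a['K'].tolist(),a.keys(),(a['range_z']>0).mean())
print(r.tips_ahead, r.get_state())
E
```

```text
[0.3317505  0.07611764 1.47299399] [-0.04887649  0.0468104   0.71266574 -0.69823163] [[449.9319162649387, 0.0, 317.03944491739526], [0.0, 449.9319162649387, 199.8107726453594], [0.0, 0.0, 1.0]] dict_keys(['pixels', 'range_z', 'K', 'position', 'attitude']) 0.99619140625
[1.24211277 0.43637179 1.41599636] [0.14598022 0.23285228 0.82170548 0.49926916] [[477.43391741360017, 0.0, 316.7119094348707], [0.0, 477.43391741360017, 202.04349627857513], [0.0, 0.0, 1.0]] dict_keys(['pixels', 'range_z', 'K', 'position', 'attitude']) 0.99586328125
0.019 {'clock': 0.1, 'q': array([ 1.28180749,  0.6898857 , -0.19453219,  1.56623576,  0.15732577,
        0.9025194 , -0.21509267]), 'qd': array([ 0.00066542, -0.00276436, -0.00044224, -0.00385665,  0.00048631,
        0.00141454, -0.00040619]), 'joint_torque': array([-3.56953213e-03, -5.28507257e+01, -1.27174169e+00, -1.53838563e+01,
       -5.26151899e-02,  1.99356953e-03,  5.18137017e-05]), 'tool_pos': array([ 0.19804654, -0.5922232 ,  0.25700067]), 'eef_rot': array([ 9.86995115e-01,  1.60748124e-01, -2.00178616e-04, -8.02252824e-04]), 'contact_force': array([ 0.05419498,  0.41003429, -0.62431618]), 'moment': array([ 0.01124959,  0.01451799, -0.00996506]), 'opening': 0.9999256272229196}
```

View pics/top.png

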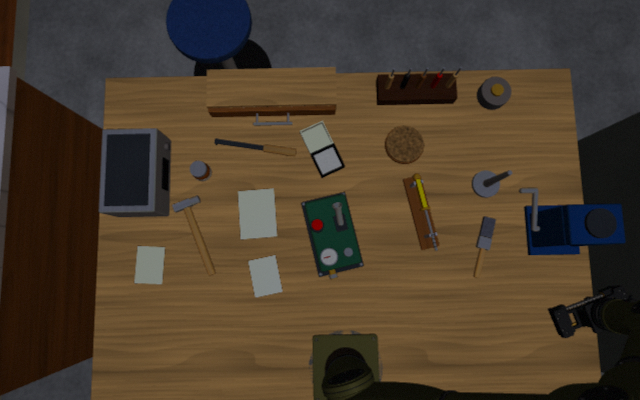

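View pics/scene.png

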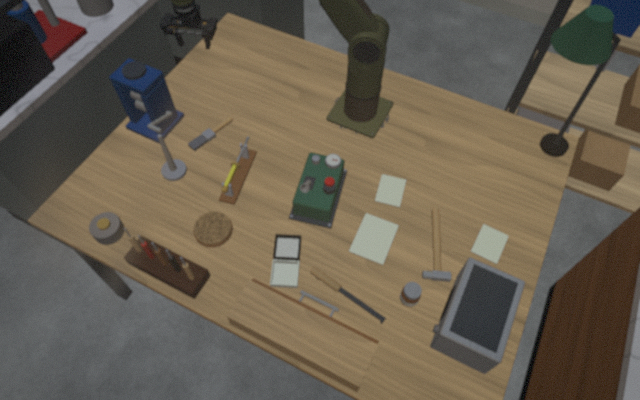

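```bash
cat >> h.py <<'E'
def cloud(s):
    v,u=np.mgrid[0:400,0:640]; K=s['K']; z=s['range_z']
    P=np.stack([(u-K[0,2])/K[0,0]*z,-(v-K[1,2])/K[1,1]*z,-z],-1)
    return P@att(s).T+np.array(s['position'])
def rect(p):
    c,(w,h),a=cv2.minAreaRect((p[:,:2]*1000).astype(np.float32)); return np.round(c,1),round(w,1),round(h,1),round(a,2)
E
python3 - <<'E'
from h import *
for n in ('top','scene'):
    s=snap(n); P=cloud(s); hsv=cv2.cvtColor(s['pixels'],cv2.COLOR_RGB2HSV); H,S,V=[hsv[...,i].astype(int) for i in range(3)]
    box=lambda x0,x1,y0,y1:(P[...,0]>x0)&(P[...,0]<x1)&(P[...,1]>y0)&(P[...,1]<y1)
    z=P[...,2]
    red=((H<8)|(H>172))&(S>150)&(V>70)&box(.2,.75,-.2,.4)&(z>.1)
    yel=(H>22)&(H<34)&(S>150)&(V>90)&box(.2,.8,-.5,0)
    grn=(H>60)&(H<95)&(S>80)&box(.1,.7,-.2,.4)&(abs(z-.09)<.012)
    wht=(S<60)&(V>140)&box(.0,.8,.0,.8)&(z<.02)
    ped=box(.1,.7,-.05,.35)&(z>.1)
    print(n)
    for k,m in dict(red=red,yel=yel,grn=grn).items():
        q=P[m]; print(k,len(q),q.mean(0).round(4),np.median(q[:,2]).round(4) if len(q) else '', rect(q) if len(q)>5 else '')
    nl,L,st,ce=cv2.connectedComponentsWithStats(wht.astype(np.uint8))
    for i in range(1,nl):
        if st[i,4]>150: q=P[L==i]; print('white',st[i,4],ce[i].round(),rect(q),q.mean(0).round(4))
    m=yel; q=P[m]; 
    if len(q): d=np.linalg.svd(q-q.mean(0))[2][0]; print('yeldir',d,np.degrees(np.arctan2(d[1],d[0])),q[:,2].max())
    i=np.argwhere(ped); (a,b),(c,d)=i.min(0),i.max(0)
    cy,cx=i.mean(0).astype(int)
    cr=s['pixels'][max(cy-60,0):cy+60,max(cx-40,0) if n=='scene' else cx-40:cx+140] if n=='top' else s['pixels'][cy-60:cy+60,cx-110:cx+70]
    cv2.imwrite(f'pics/c_{n}.png',cv2.resize(cr,None,fx=4,fy=4,interpolation=cv2.INTER_CUBIC)[:,:,::-1]); print('crop',cx,cy)
a=[cv2.imread(f'pics/c_{n}.png') for n in ('top','scene')]
print([x.shape for x in a])
b=np.vstack([cv2.resize(x,(450,300)) for x in a]); cv2.imwrite('pics/crops.png',cv2.convertScaleAbs(b,alpha=1.8))
E
```

```text
top
red 96 [0.4391 0.0798 0.1552] 0.1413 (array([393.9,  80.7]), 29.7, 124.1, 88.87)
yel 142 [ 0.5368 -0.2483  0.0805] 0.0807 (array([ 536.7, -249.5]), 93.2, 16.0, 12.57)
grn 2174 [0.4228 0.0318 0.0894] 0.0894 (array([420.7,  32.6]), 220.0, 128.2, 12.61)
yeldir [-0.9771431  -0.2122182   0.01244157] -167.7466605617633 0.08895534904650271
crop 324 211
scene
red 58 [0.444  0.08   0.1413] 0.1419 (array([443.6,  79.7]), 25.2, 30.9, 76.38)
yel 38 [ 0.536  -0.2468  0.0788] 0.0788 (array([ 539.6, -245.7]), 92.0, 11.4, 13.28)
grn 145 [0.4484 0.0447 0.0885] 0.0884 (array([425.1,  34.7]), 203.0, 116.9, 12.21)
white 761 [390. 190.] (array([288.5, 249.9]), 131.8, 93.1, 11.15) [0.2897 0.2503 0.0033]
white 1592 [374. 238.] (array([489.3, 274.5]), 170.0, 124.0, 3.25) [0.4942 0.2753 0.0047]
white 915 [490. 243.] (array([331.1, 624.5]), 93.3, 130.6, 86.27) [0.333  0.6242 0.0031]
white 308 [287. 248.] (array([662.7,  39.2]), 63.5, 66.6, 25.19) [0.6626 0.0402 0.0154]
white 578 [284. 274.] (array([744.5,  74.9]), 83.7, 92.3, 26.91) [0.7426 0.0744 0.0044]
yeldir [0.97776647 0.20965631 0.00411885] 12.102315926012068 0.08517538495169363
crop 324 173
[(480, 720, 3), (480, 720, 3)]
```

View pics/crops.png

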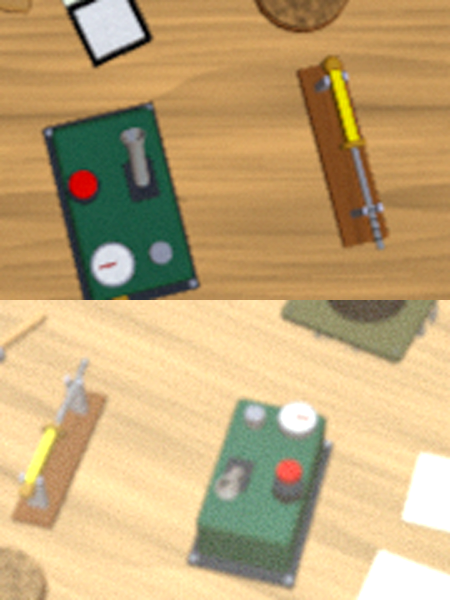

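```bash
python3 -m inch '[[0.36,1,0,-1,0],[0.36,1,0,0,0],[0.36,1,0,0,0],[0.36,1,0,0,0],[0.36,1,0,0,0]]' 20
python3 -m inch '[[0.36,1,0,0,0],[0.36,1,0,0,0],[0.36,1,0,0,0],[0.36,1,0,0,0],[0.36,1,0,0,0]]' | tail -1
python3 -m inch '[[0.36,1,0,0,0],[0.36,1,0,0,0],[0.36,1,0,0,0],[0.36,1,0,0,0],[0.36,1,0,0,0]]' | tail -1
python3 -m inch '[[0.36,1,0,0,0],[0.36,1,0,0,0],[0.36,1,0,0,0],[0.36,1,0,0,0],[0.36,1,0,0,0]]' | tail -1
python3 -m inch '[[0.36,1,0,0,0],[0.36,1,0,0,0],[0.36,1,0,0,0],[0.36,1,0,0,0],[0.36,1,0,0,0]]' | tail -1
python3 - <<'E'
from h import *
st=r.get_state(); print(st['clock'],st['tool_pos'],R.from_quat(st['eef_rot']).as_matrix().round(4).tolist(),st['contact_force'],st['q'].round(2))
w=snap('wrist','w1.png'); print(w['position'],w['K'].tolist(),att(w).round(3).tolist(),(w['range_z']>0).mean())
E
```

```text
clock: 0.7
tool_pos: [0.2435, -0.4666, 0.2577]
eef_rot: [0.994, 0.109, 0.0, -0.0]
contact_force: [-0.6, 0.8, -0.2]
opening: 0.57
opening: 0.117
opening: 0.006
opening: 0.007
opening: 0.005
2.7 [0.42356523 0.03339771 0.25777734] [[0.9763, 0.2166, 0.0001], [0.2166, -0.9763, -0.0001], [0.0001, 0.0001, -1.0]] [ 0.01110077  0.37992157 -0.4738746 ] [-0.12  0.44 -0.09  2.14  0.07  0.57 -1.62]
[0.48865642 0.04852705 0.38519541] [[309.70691628693146, 0.0, 322.4754343898508], [0.0, 309.70691628693146, 198.724147416096], [0.0, 0.0, 1.0]] [[0.216, 0.943, 0.254], [-0.976, 0.208, 0.057], [0.001, -0.26, 0.966]] 0.931171875
```

View pics/w1.png

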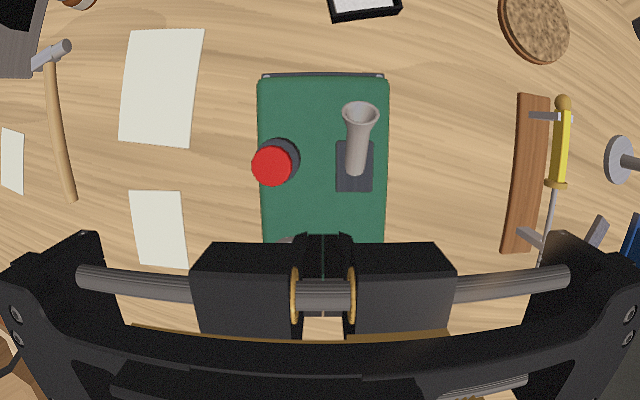

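```bash
cat >> h.py <<'E'
def masks(s):
    hsv=cv2.cvtColor(s['pixels'],cv2.COLOR_RGB2HSV); H,S,V=[hsv[...,i].astype(int) for i in range(3)]
    return H,S,V
def big(m,n=1):
    c=cv2.findContours(m.astype(np.uint8),cv2.RETR_EXTERNAL,cv2.CHAIN_APPROX_NONE)[0]
    return sorted(c,key=cv2.contourArea)[::-1][:n]
E
python3 - <<'E'
from h import *
w=snap('wrist'); H,S,V=masks(w); v,u=np.mgrid[0:400,0:640]
c=big(((H<8)|(H>172))&(S>150)&(V>120)&(u<330)&(v<200)&(u>220))[0]; e=cv2.minEnclosingCircle(c); m=cv2.fitEllipse(c); print('red',m, onz(w,*m[0],.142,1))
M=onz(w,361,111,.135,1)
s2=snap('top'); s3=snap('scene')
c=big((S<40)&(V>150)&(u<215)&(u>100)&(v<160)&(v>20))[0]
q=np.array([onz(w,*p[0],.006,1) for p in c]); print('tile',cv2.contourArea(c),rect(q))
c=big((H>22)&(H<32)&(S>170)&(V>90)&(u>540)&(u<580)&(v<200)&(v>90))[0]
q=np.array([onz(w,*p[0],.075,1) for p in c]); print('yel',rect(q))
# tube mouth: bright rim crop
cr=w['pixels'][85:150,325:400]; cv2.imwrite('pics/mouth.png',cv2.resize(cr,None,fx=6,fy=6,interpolation=cv2.INTER_CUBIC)[:,:,::-1])
# tube mouth in top view by depth
for n,s in (('top',s2),('scene',s3)):
    P=cloud(s); k=np.abs(P-[.4995,.0195,.13]).max(-1)<.04; k&=P[...,2]>.1
    vv,uu=np.nonzero(k); print(n,uu.min(),uu.max(),vv.min(),vv.max())
    i=np.argmax(np.where(k,P[...,2],0)); print(P.reshape(-1,3)[i])
E
```

```text
red ((277.1845397949219, 169.79129028320312), (38.71902084350586, 39.657596588134766), 122.36758422851562) [0.44249496 0.08021754 0.142     ]
tile 8383.5 (array([493.4, 275.9]), 159.3, 119.9, 3.56)
yel (array([ 564. , -224.6]), 0.0, 0.0, 0.0)Traceback (most recent call last):
  File "<stdin>", line 15, in <module>
    return umr_minimum(a, axis, None, out, keepdims, initial, where)
ValueError: zero-size array to reduction operation minimum which has no identity
```

View pics/mouth.png

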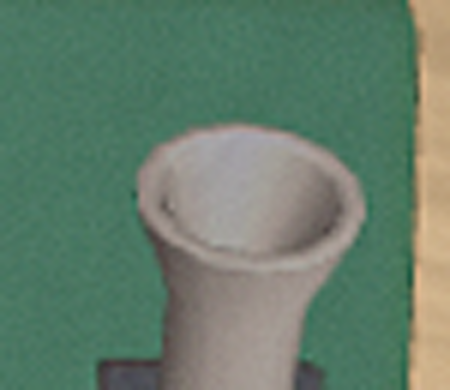

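```bash
python3 - <<'E'
from h import *
w=snap('wrist','w2.png'); print(w['position'],r.get_state()['tool_pos'])
M=onz(w,366.8,117.8,.135,1); print('mouth',M)
H,S,V=masks(w); v,u=np.mgrid[0:400,0:640]
k=(H>20)&(H<34)&(S>150)&(u>530)&(v<230)&(v>80); k=cv2.morphologyEx(k.astype(np.uint8),cv2.MORPH_OPEN,np.ones((3,3)))
c=big(k)[0]; x,y,ww,hh=cv2.boundingRect(c);print(x,y,ww,hh,cv2.contourArea(c))
q=np.array([onz(w,*p[0],.078,1) for p in c]); print('yel',rect(q))
E
```

```text
[0.4882317  0.04762812 0.38501752] [0.42280022 0.03155997 0.25762482]
mouth [0.49578127 0.0125334  0.135     ]
548 119 16 60 502.0
yel (array([ 532.2, -237.5]), 75.2, 19.9, 11.93)
```

```bash
python3 - <<'E'
from h import *
for i in range(2):
    w=snap('wrist','w3.png'); st=r.get_state(); print(st['clock'],w['position'],st['tool_pos'],abs(st['qd']).max())
H,S,V=masks(w); v,u=np.mgrid[0:400,0:640]
c=big(((H<8)|(H>172))&(S>150)&(V>120)&(u<330)&(v<200)&(u>220))[0]; m=cv2.fitEllipse(c); print('red',m, onz(w,*m[0],.142,1))
k=(S<45)&(V>60)&(u>330)&(u<410)&(v>80)&(v<150); vv,uu=np.nonzero(k)
for row in range(98,150,3):
    a=uu[vv==row]; print(row,(a.min(),a.max()) if len(a) else '',end=' ')
cr=w['pixels'][85:150,325:400]; cv2.imwrite('pics/mouth2.png',cv2.resize(cr,None,fx=6,fy=6,interpolation=cv2.INTER_CUBIC)[:,:,::-1])
E
```

```text
3.0 [0.48800119 0.04674136 0.38497522] [0.42272335 0.03117418 0.25766873] 0.00941506126029817
3.05 [0.48794213 0.04628901 0.38499703] [0.42274786 0.03104581 0.25769231] 0.004429927977166797
red ((268.5036315917969, 164.2726593017578), (38.88496780395508, 39.748287200927734), 129.6932830810547) [0.44236817 0.08011182 0.142     ]
98  101 (np.int64(345), np.int64(368)) 104 (np.int64(340), np.int64(372)) 107 (np.int64(339), np.int64(375)) 110 (np.int64(338), np.int64(376)) 113 (np.int64(339), np.int64(377)) 116 (np.int64(340), np.int64(375)) 119 (np.int64(342), np.int64(373)) 122 (np.int64(343), np.int64(371)) 125 (np.int64(344), np.int64(369)) 128 (np.int64(346), np.int64(368)) 131 (np.int64(345), np.int64(367)) 134 (np.int64(344), np.int64(366)) 137 (np.int64(344), np.int64(366)) 140 (np.int64(335), np.int64(370)) 143 (np.int64(334), np.int64(370)) 146 (np.int64(334), np.int64(370)) 149 (np.int64(334), np.int64(370))
```

View pics/mouth2.png

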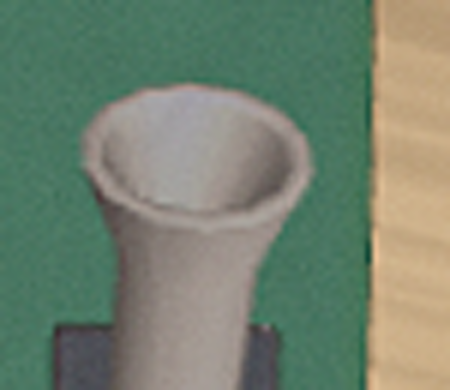

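```bash
python3 - <<'E'
from h import *
w=snap('wrist','w4.png'); st=r.get_state(); print(st['tool_pos'])
print('mouth',onz(w,357.8,111.2,.135,1))
H,S,V=masks(w); v,u=np.mgrid[0:400,0:640]
c=big((S<40)&(V>150)&(u<215)&(u>100)&(v<160)&(v>20))[0]
q=np.array([onz(w,*p[0],.006,1) for p in c]); print('tile',rect(q))
k=(H>20)&(H<34)&(S>150)&(u>520)&(v<230)&(v>80); k=cv2.morphologyEx(k.astype(np.uint8),cv2.MORPH_OPEN,np.ones((3,3)))
c=big(k)[0]; q=np.array([onz(w,*p[0],.078,1) for p in c]); print('yel',rect(q))
E
python3 -m inch '[[0.5,1,-0.9,0,0],[0.3,0.95,-0.9,0,0],[0,0,-0.8,0,0],[0,0,-0.6,0,0],[0,0,0,0,0]]'
python3 -m inch '[[0,0,0,0,0],[0,0,0,0,0],[0,0,0,0,0]]'
```

```text
[0.42283622 0.0310866  0.25773336]
mouth [0.49884523 0.01919042 0.135     ]
tile (array([493.3, 275.5]), 159.2, 120.6, 3.58)
yel (array([ 534.9, -236.9]), 81.3, 19.3, 12.22)
clock: 3.6
tool_pos: [0.4421, 0.0801, 0.1764]
eef_rot: [0.994, 0.108, -0.002, 0.0]
contact_force: [0.2, 0.3, 0.0]
opening: 0.007
clock: 3.9
tool_pos: [0.4438, 0.0808, 0.1786]
eef_rot: [0.994, 0.108, 0.001, -0.0]
contact_force: [-0.3, -0.6, 0.3]
opening: 0.007
```

```bash
python3 -m inch '[[-0.04,-0.02,-0.6,0,0],[0,0,-0.2,0,0],[0,0,-0.2,0,0],[0,0,-0.1,0,0],[0,0,-0.1,0,0]]'
python3 -m inch '[[0,0,-0.05,0,0],[0,0,0,0,0],[0,0,0,0,0]]'
```

```text
clock: 4.4
tool_pos: [0.4429, 0.0805, 0.1485]
eef_rot: [0.994, 0.109, 0.001, 0.0]
contact_force: [-0.1, -1.1, 9.1]
opening: 0.008
clock: 4.7
tool_pos: [0.4429, 0.0805, 0.1475]
eef_rot: [0.994, 0.109, 0.001, 0.0]
contact_force: [-1.1, -1.1, 9.9]
opening: 0.007
```

```bash
python3 -m inch '[[0,0,-0.06,0,0],[0,0,-0.06,0,0],[0,0,0,0,0],[0,0,0,0,0]]'
```

```text
clock: 5.1
tool_pos: [0.4429, 0.0805, 0.1471]
eef_rot: [0.994, 0.109, 0.002, 0.0]
contact_force: [-5.5, 0.3, 44.2]
opening: 0.008
```

```bash
python3 -m inch '[[0,0,0.6,0,0],[0,0,1,0,0],[0,0,1,0,0],[0,0,1,0,40],[0.2,-0.5,0.5,0,60]]'
python3 -m inch '[[0.3,-1,0,0,60],[0.3,-1,0,0,60],[0.3,-1,0,0,60],[0.3,-1,0,0,60],[0.3,-1,0,0,60]]' | tail -1
python3 -m inch '[[0.3,-1,0,0,60],[0.3,-1,0,0,60],[0.3,-1,0,0,60],[0.3,-1,0,0,60],[0.3,-1,0,0,60]]' | tail -1
python3 -m inch '[[0.3,-1,0,0,60],[0.3,-1,0,0,60],[0,-0.5,0,0,60],[0,0,0,0,60],[0,0,0,0,60]]' | tail -1
python3 -m inch '[[0,0,0,0,60],[0,0,0,0,60]]'
python3 - <<'E'
from h import *
w=snap('wrist','w5.png'); st=r.get_state(); print(st['tool_pos'],w['position'],st['qd'].round(4))
s=snap('scene'); P=cloud(s); H,S,V=masks(s)
k=((H<8)|(H>172))&(S>150)&(V>70)&(np.abs(P-[.443,.08,.14]).max(-1)<.03); print('plunger z',P[k].mean(0),np.median(P[k][:,2]))
E
```

```text
clock: 5.6
tool_pos: [0.4474, 0.0695, 0.2481]
eef_rot: [0.994, 0.11, 0.001, -0.001]
contact_force: [0.5, 0.6, -0.2]
opening: 0.163
opening: 0.616
opening: 0.681
opening: 0.681
clock: 7.3
tool_pos: [0.5373, -0.2429, 0.2461]
eef_rot: [0.994, 0.11, -0.0, -0.0]
contact_force: [0.4, 0.6, 0.3]
opening: 0.677
[ 0.53735754 -0.24318784  0.24612752] [ 0.60242203 -0.22773142  0.37353151] [ 0.0032  0.0018  0.0061 -0.004   0.0023  0.0019  0.0006]
plunger z [0.443585   0.07971213 0.14061798] 0.14055607521720004
```

View pics/w5.png

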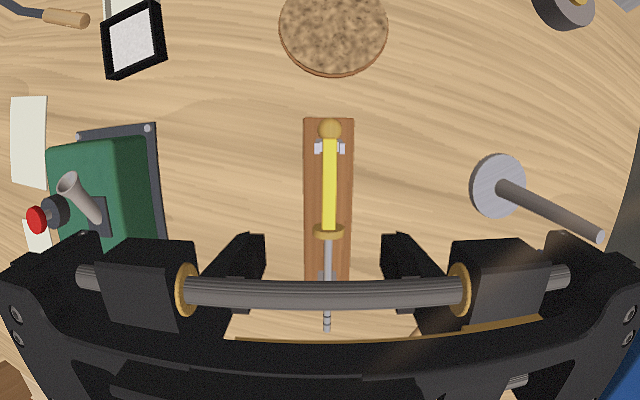

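```bash
python3 - <<'E'
from h import *
w=snap('wrist'); st=r.get_state(); print(st['tool_pos'])
H,S,V=masks(w); v,u=np.mgrid[0:400,0:640]
k=(H>24)&(H<34)&(S>190)&(V>120)&(u>300)&(u<360)&(v<240)&(v>110); c=big(k)[0]; print(cv2.boundingRect(c))
q=np.array([onz(w,*p[0],.081,1) for p in c]); print('yel',rect(q))
m=cv2.moments(c); uv=m['m10']/m['m00'],m['m01']/m['m00']
t=snap('top'); Ht,St,Vt=masks(t); P=cloud(t)
kt=(Ht>22)&(Ht<34)&(St>150)&(Vt>90)&(np.abs(P-[.537,-.247,.075]).max(-1)<.08)
if kt.sum()>100:
    c=big(kt)[0]; m=cv2.moments(c); ut=m['m10']/m['m00'],m['m01']/m['m00']; print(tri(ray(w,*uv,True),ray(t,*ut)),kt.sum())
print(onz(w,330,129,.07,1),onz(w,329,232,.07,1))
z=w['range_z']; p,d=ray(w,*uv,True); K=w['K'] ; dc=att(w).T@d; print('depth pt',p+d*z[int(uv[1]),int(uv[0])]/-dc[2])
s=snap('scene');P=cloud(s);Hs,Ss,Vs=masks(s);k=(Hs>22)&(Hs<34)&(Ss>130)&(np.abs(P-[.537,-.247,.075]).max(-1)<.08);print(k.sum())
if k.sum()>20:
    c=np.argwhere(k).mean(0)[::-1]; print(tri(ray(w,*uv,True),ray(s,*c)))
E
```

```text
[ 0.53737523 -0.2437469   0.24612763]Traceback (most recent call last):
  File "<stdin>", line 4, in <module>
IndexError: list index out of range
```

```bash
python3 - <<'E'
from h import *
w=snap('wrist'); st=r.get_state(); print(st['tool_pos'])
H,S,V=masks(w); print(H[180,328:333],S[180,328:333],V[180,328:333]); v,u=np.mgrid[0:400,0:640]
k=(H>25)&(H<34)&(S>150)&(u>300)&(u<360)&(v<240)&(v>110); c=big(k)[0]; print(cv2.boundingRect(c))
q=np.array([onz(w,*p[0],.081,1) for p in c]); print('yel',rect(q))
m=cv2.moments(c); uv=m['m10']/m['m00'],m['m01']/m['m00']
print(onz(w,330,129,.07,1),onz(w,329,232,.07,1))
z=w['range_z']; p,d=ray(w,*uv,True); dc=att(w).T@d; print('depth pt',p+d*z[int(uv[1]),int(uv[0])]/-dc[2])
s=snap('scene');P=cloud(s);Hs,Ss,Vs=masks(s);k=(Hs>22)&(Hs<34)&(Ss>130)&(np.abs(P-[.537,-.247,.075]).max(-1)<.08);print(k.sum())
if k.sum()>20:
    c=np.argwhere(k).mean(0)[::-1]; print(tri(ray(w,*uv,True),ray(s,*c)))
E
```

```text
[ 0.53734107 -0.24395075  0.24606833]
[28 28 28 28 28] [139 141 142 138 135] [224 224 224 225 224]
(334, 149, 1, 1)
yel (array([ 575.4, -246. ]), 0.0, 0.0, 0.0)Traceback (most recent call last):
  File "<stdin>", line 6, in <module>
ZeroDivisionError: float division by zero
```

```bash
python3 - <<'E'
from h import *
w=snap('wrist'); st=r.get_state(); print(st['tool_pos'])
H,S,V=masks(w); v,u=np.mgrid[0:400,0:640]
k=(H>25)&(H<34)&(S>110)&(V>190)&(u>300)&(u<360)&(v<240)&(v>125); c=big(k)[0]; print(cv2.boundingRect(c))
q=np.array([onz(w,*p[0],.081,1) for p in c]); print('yel',rect(q))
uv=np.argwhere(k).mean(0)[::-1]
print(onz(w,330,129,.07,1),onz(w,329,232,.07,1))
z=w['range_z']; p,d=ray(w,*uv,True); dc=att(w).T@d; print('depth pt',p+d*z[int(uv[1]),int(uv[0])]/-dc[2])
s=snap('scene');P=cloud(s);Hs,Ss,Vs=masks(s);k=(Hs>22)&(Hs<34)&(Ss>130)&(np.abs(P-[.537,-.247,.075]).max(-1)<.08);print(k.sum())
if k.sum()>20:
    c=np.argwhere(k).mean(0)[::-1]; print(tri(ray(w,*uv,True),ray(s,*c)))
E
```

```text
[ 0.53733123 -0.24412173  0.24604538]
(322, 140, 13, 90)
yel (array([ 539.1, -248.6]), 88.9, 11.7, 12.49)
[ 0.59271184 -0.23870892  0.07      ] [ 0.48872682 -0.26131078  0.07      ]
depth pt [ 0.54086561 -0.24807847  0.08091141]
105
(array([ 0.54031325, -0.2468351 ,  0.08507974]), np.float64(0.003422492740258064))
```

```bash
python3 -m inch '[[0.2,-0.08,-0.5,0,50],[0.18,-0.05,-1,0,50],[0,0,-1,0,50],[0,0,-1,0,50],[0,0,-1,0,50]]' | head -2
python3 -m inch '[[0,0,-1,0,45],[0,0,-0.8,0,45],[0,0,-0.6,0,45],[0,0,0,0,45],[0,0,0,0,45]]'
python3 -m inch '[[0,0,0,0,45]]'
```

```text
clock: 8.1
tool_pos: [0.5468, -0.2478, 0.1315]
clock: 8.6
tool_pos: [0.547, -0.2478, 0.0734]
eef_rot: [0.994, 0.109, 0.0, 0.0]
contact_force: [0.7, -0.1, 0.0]
opening: 0.509
clock: 8.7
tool_pos: [0.5476, -0.2481, 0.0744]
eef_rot: [0.994, 0.109, 0.001, 0.0]
contact_force: [-0.1, -0.2, 1.0]
opening: 0.508
```

Close on the grip, then lift.

```bash
python3 -m inch '[[0,0,0,0,5],[0,0,0,0,5],[0,0,0,0,5],[0,0,0,0,5],[0,0,0,0,5]]' 25
python3 -m inch '[[0,0,0,0,5],[0,0,0,0,5],[0,0,0.3,0,5],[0,0,0.6,0,5],[0,0,1,0,5]]' 
python3 -m inch '[[0,0,1,0,5],[0,0,1,0,5],[0,0,0.5,0,5],[0,0,0,0,5],[0,0,0,0,5]]'
```

```text
clock: 9.2
tool_pos: [0.5469, -0.2477, 0.0737]
eef_rot: [0.994, 0.109, 0.0, 0.0]
contact_force: [-1.0, 0.3, 2.0]
opening: 0.153
clock: 9.7
tool_pos: [0.5457, -0.2473, 0.1208]
eef_rot: [0.994, 0.109, -0.001, -0.001]
contact_force: [1.0, -0.7, -1.3]
opening: 0.158
clock: 10.2
tool_pos: [0.5463, -0.2476, 0.1831]
eef_rot: [0.994, 0.109, -0.0, -0.0]
contact_force: [-0.1, 0.2, -3.4]
opening: 0.157
```

```bash
python3 -m inch '[[0.5,1,0,0,5],[0.5,1,0,0,5],[0.5,1,0,0,5],[0.5,1,0,0,5],[0.5,1,0,0,5]]' | tail -1
python3 -m inch '[[0.5,1,0,0,5],[0.5,1,0,0,5],[0.5,1,0,0,5],[0.5,1,0,0,5],[0.5,1,0,0,5]]' | tail -1
python3 -m inch '[[0.6,0.9,0,0,5],[0.6,0.8,0,0,5],[0.2,0.7,0,0,5],[0,0.06,0,0,5],[0,0,0,0,5]]' | tail -1
python3 -m inch '[[0,0,0,0,5],[0,0,0,0,5]]'
python3 - <<'E'
from h import *
w=snap('wrist','w6.png'); st=r.get_state(); print(st['tool_pos'],w['position'])
s=snap('scene','s6.png'); t=snap('top','t6.png')
cv2.imwrite('pics/both6.png',np.hstack([w['pixels'][:,120:520],cv2.resize(s['pixels'][120:220,250:350],(400,400))])[:,:,::-1])
E
```

```text
opening: 0.155
opening: 0.157
opening: 0.154
clock: 11.9
tool_pos: [0.7064, 0.0616, 0.1835]
eef_rot: [0.994, 0.108, -0.0, 0.001]
contact_force: [-0.2, -0.0, -2.3]
opening: 0.156
[0.70651813 0.06195433 0.18364952] [0.77157914 0.07672903 0.31088359]
```

View pics/both6.png

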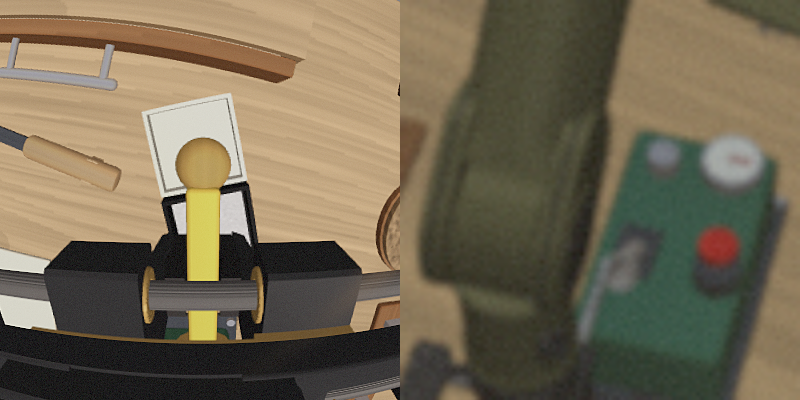

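```bash
python3 - <<'E'
from h import *
w=snap('wrist'); st=r.get_state(); T=st['tool_pos']; Rm=R.from_quat(st['eef_rot']).as_matrix()
b=onz(w,324,165,T[2]-.0035,1); print(T,b,'ball in tool',Rm.T@(b-T))
ez=np.array([.976,.2166,0]);M=np.array([.499,.0192,.135]);print('s',(T-M)@ez,'lat',(T-M)@[-.2166,.976,0])
E
python3 -m inch '[[0,0.13,-0.5,0,5],[0,0,-0.6,0,5],[0,0,-0.5,0,5],[0,0,-0.28,0,5],[0,0,0,0,5]]'
```

```text
[0.70673623 0.06302697 0.18367593] [0.75202976 0.07259124 0.18017593] ball in tool [0.04629018 0.00042286 0.00350291]
s 0.2122434783692992 lat -0.002220544508874785
clock: 12.6
tool_pos: [0.7056, 0.0668, 0.1343]
eef_rot: [0.994, 0.109, -0.002, 0.0]
contact_force: [-0.2, 0.3, -3.4]
opening: 0.156
```

```bash
python3 -m inch '[[-0.5,-0.13,0,0,5],[-0.5,-0.11,0,0,5],[-0.2,-0.04,0,0,5],[0,0,0,0,5],[0,0,0,0,5]]' 18
python3 -m inch '[[-0.04,-0.01,0.3,0,5],[-0.04,-0.01,0.3,0,5],[-0.06,-0.01,0.3,0,5],[-0.06,-0.01,0.3,0,5],[0,0,0,0,5]]'
```

```text
clock: 13.1
tool_pos: [0.6777, 0.0603, 0.1369]
eef_rot: [0.994, 0.109, 0.001, -0.0]
contact_force: [0.4, -0.0, -3.2]
opening: 0.154
clock: 13.6
tool_pos: [0.6737, 0.0594, 0.1688]
eef_rot: [0.994, 0.109, 0.003, -0.0]
contact_force: [4.5, 0.8, -3.2]
opening: 0.157
```

```bash
cat >> h.py <<'E'
def tilt():
    w=snap('wrist'); st=r.get_state(); T=st['tool_pos']; Rm=R.from_quat(st['eef_rot']).as_matrix()
    H,S,V=masks(w); v,u=np.mgrid[0:400,0:640]; K=w['K']; Z=w['range_z']
    k=(H>22)&(H<34)&(S>90)&(u>295)&(u<350)&(v<345)&(v>60)&(Z>0)
    x=(u-K[0,2])/K[0,0]; y=(v-K[1,2])/K[1,1]; t=np.hypot(x,y)+1e-9
    d=np.stack([x*np.sin(t)/t,-y*np.sin(t)/t,-np.cos(t)],-1)*(Z/np.cos(t))[...,None]
    P=(d@att(w).T+np.array(w['position'])-T)@Rm
    m=k&(P[...,0]>-.06)&(P[...,0]<.09)&(abs(P[...,1])<.004)&(abs(P[...,2])<.08); q=P[m]*1000
    g=q[(q[:,0]>-15)&(q[:,0]<28)]
    f=np.polyfit(g[:,0],-g[:,2],1) if len(g)>20 else None
    print('T',T.round(4),'F',st['contact_force'].round(1),'n',len(q),len(g),'slope',None if f is None else (np.degrees(np.arctan(f[0])).round(1),f[1].round(1)),'max up',np.sort(-q[:,2])[-5:].round(1) if len(q)>5 else '')
    return w,q
E
python3 -c "
from h import *
w,q=tilt()
import collections
for a in range(-60,90,10):
    b=q[(q[:,0]>=a)&(q[:,0]<a+10)]
    if len(b): print(a,len(b),(-np.median(b[:,2])).round(1),end=' | ')
"
```

```text
T [0.6732 0.0593 0.168 ] F [ 4.5  0.9 -3. ] n 2125 1176 slope (np.float64(8.3), np.float64(8.3)) max up [14.5 14.5 14.5 15.  15.1]
-50 75 2.0 | -40 214 3.1 | -30 191 4.5 | -10 89 8.1 | 0 359 9.0 | 10 386 10.5 | 20 441 12.0 | 30 370 13.1 |
```

```bash
python3 -m inch '[[-0.1,-0.02,0.3,0,5],[-0.1,-0.02,0.3,0,5],[-0.12,-0.03,0.3,0,5],[-0.12,-0.03,0.25,0,5],[0,0,0,0,5]]' | grep force
python3 -c "
from h import *
tilt()"
python3 -m inch '[[-0.15,-0.03,0.28,0,5],[-0.15,-0.03,0.28,0,5],[-0.17,-0.04,0.28,0,5],[-0.17,-0.04,0.25,0,5],[0,0,0,0,5]]' | grep force
python3 -c "
from h import *
tilt()"
```

```text
contact_force: [2.4, -0.4, -2.1]
T [0.66   0.0561 0.1955] F [ 0.8  0.1 -2.8] n 1809 1119 slope (np.float64(20.1), np.float64(8.6)) max up [20.9 20.9 21.1 21.1 21.1]
contact_force: [4.8, -0.1, -1.3]
T [0.6453 0.053  0.2236] F [ 1.2  0.8 -3.2] n 1363 1052 slope (np.float64(29.6), np.float64(9.5)) max up [25.8 25.9 25.9 26.  26.1]
```

```bash
python3 -m inch '[[-0.22,-0.05,0.25,0,5],[-0.22,-0.05,0.23,0,5],[-0.24,-0.05,0.2,0,5],[-0.26,-0.06,0.2,0,5],[0,0,0,0,5]]' | grep force
python3 -c "
from h import *
tilt()"
python3 -m inch '[[0,0,0,0,5]]' | grep -E 'force|pos'
```

```text
contact_force: [0.2, -0.6, -2.3]
T [0.6205 0.0475 0.2448] F [ 0.2  0.  -2.7] n 736 726 slope (np.float64(39.1), np.float64(11.7)) max up [31.9 31.9 32.1 32.4 32.8]
tool_pos: [0.6208, 0.0478, 0.2443]
contact_force: [0.4, 0.1, -2.9]
```

```bash
python3 -m inch '[[-0.3,-0.07,-0.257,0,5],[-0.3,-0.08,-0.257,0,5],[-0.3,-0.07,-0.257,0,5],[0,0,0,0,5]]' 20 | grep -E 'force|pos'
python3 -c "
from h import *
tilt()"
```

```text
tool_pos: [0.5971, 0.042, 0.224]
contact_force: [0.5, -0.2, -3.3]
T [0.5983 0.0423 0.2247] F [ 0.4  0.5 -2.8] n 752 734 slope (np.float64(38.7), np.float64(11.4)) max up [29.2 29.8 30.7 30.8 31. ]
```

```bash
python3 -m inch '[[-0.36,-0.08,-0.3,0,5],[-0.36,-0.08,-0.3,0,5],[-0.36,-0.08,-0.3,0,5],[-0.36,-0.08,-0.3,0,5],[0,0,0,0,5]]' | grep -E 'force|pos'
python3 -m inch '[[0,0,0,0,5],[0,0,0,0,5]]' | grep -E 'force|pos'
python3 -c "
from h import *
tilt()"
```

```text
tool_pos: [0.5619, 0.0341, 0.1946]
contact_force: [0.1, 0.3, -2.5]
tool_pos: [0.5641, 0.0346, 0.1958]
contact_force: [-0.1, 0.2, -1.9]
T [0.564  0.0346 0.1958] F [-0.2 -0.3 -2.9] n 749 731 slope (np.float64(38.8), np.float64(11.0)) max up [31.2 31.3 31.8 32.5 32.7]
```

```bash
python3 -m inch '[[-0.28,-0.06,-0.24,0,5],[-0.27,-0.06,-0.23,0,5],[-0.2,-0.05,-0.17,0,5],[0,0,0,0,5],[0,0,0,0,5]]' | grep -E 'force|pos'
python3 -m inch '[[-0.06,-0.013,-0.051,0,5],[-0.06,-0.013,-0.051,0,5],[0,0,0,0,5]]' | grep -E 'force|pos'
python3 -m inch '[[-0.06,-0.013,-0.051,0,5],[0,0,0,0,5]]' | grep -E 'force|pos'
```

```text
tool_pos: [0.5453, 0.0303, 0.1796]
contact_force: [3.8, 1.1, -1.6]
tool_pos: [0.5455, 0.0304, 0.1789]
contact_force: [6.6, 2.8, 7.8]
tool_pos: [0.5457, 0.0304, 0.1785]
contact_force: [7.7, 2.0, 11.7]
```

```bash
python3 -c "
from h import *
w,q=tilt(); s=snap('scene'); t=snap('top')
a=cv2.resize(s['pixels'][130:230,250:370],(480,400),interpolation=cv2.INTER_CUBIC)
cv2.imwrite('pics/v7.png',np.hstack([a,w['pixels'][60:380,170:490][:, :]if 0 else cv2.resize(w['pixels'][100:400,200:440],(320,400))])[:,:,::-1])
"
```

```text
T [0.5457 0.0304 0.1785] F [ 7.6  2.9 11.8] n 880 826 slope (np.float64(37.2), np.float64(10.6)) max up [29.1 29.1 29.2 29.3 30. ]
```

View pics/v7.png

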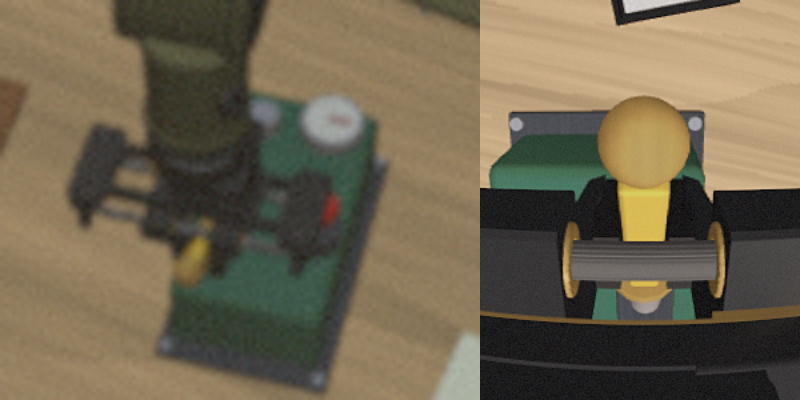

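```bash
python3 -m inch '[[-0.075,-0.016,0.09,0,5],[0,0,0,0,5],[0,0,0,0,5]]' | grep -E 'force|pos'
python3 -c "
from h import *
tilt()"
python3 -m inch '[[-0.06,-0.013,-0.051,0,5],[-0.06,-0.013,-0.051,0,5],[0,0,0,0,5],[0,0,0,0,5]]' | grep -E 'force|pos'
python3 -c "
from h import *
tilt()"
```

```text
tool_pos: [0.5444, 0.0301, 0.1799]
contact_force: [11.1, 1.4, 2.9]
T [0.5444 0.0302 0.1799] F [10.9  2.5  3.2] n 781 767 slope (np.float64(38.6), np.float64(10.8)) max up [29.5 29.7 29.7 29.7 29.8]
tool_pos: [0.5443, 0.0302, 0.179]
contact_force: [13.4, 3.3, 10.8]
T [0.5444 0.0301 0.179 ] F [13.5  2.7 10.7] n 878 850 slope (np.float64(37.6), np.float64(10.2)) max up [30.5 30.5 30.6 30.7 31.2]
```

```bash
python3 -m inch '[[-0.06,-0.013,0.09,0,5],[0,0,0,0,5],[0,0,0,0,5]]' 45 | grep -E 'force|pos|open'
python3 -m inch '[[-0.06,-0.013,-0.04,0,5],[-0.06,-0.013,-0.04,0,5],[0,0,0,0,5]]' | grep -E 'force|pos'
python3 -c "
from h import *
w,q=tilt(); cv2.imwrite('pics/v8.png',cv2.resize(w['pixels'][250:345,270:380],None,fx=5,fy=5,interpolation=cv2.INTER_CUBIC)[:,:,::-1])"
```

```text
tool_pos: [0.5431, 0.03, 0.1806]
contact_force: [14.6, 3.1, 4.5]
opening: 0.155
tool_pos: [0.5432, 0.03, 0.1803]
contact_force: [17.8, 3.3, 13.1]
T [0.5432 0.03   0.1803] F [17.7  3.9 12. ] n 874 847 slope (np.float64(37.7), np.float64(10.2)) max up [29.6 30.  30.4 30.9 30.9]
```

View pics/v8.png

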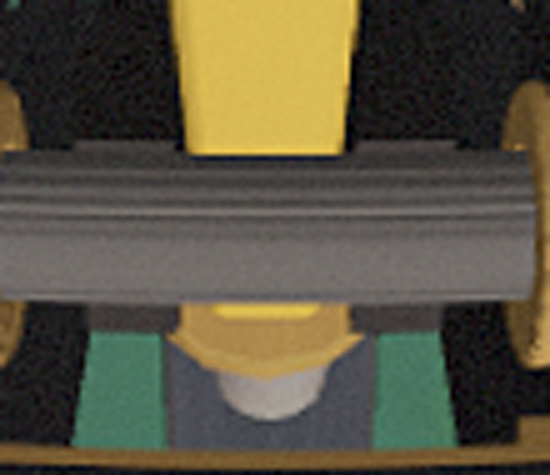

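```bash
python3 -m inch '[[0.28,0.06,0.12,0,5],[0,0,0,0,5],[0,0,0,0,5]]' 45 | grep -E 'force|pos'
python3 -c "
from h import *
tilt()"
python3 -m inch '[[-0.08,-0.018,-0.067,0,5],[0,0,0,0,5],[0,0,0,0,5]]' | grep -E 'force|pos'
python3 -m inch '[[-0.08,-0.018,-0.067,0,5],[0,0,0,0,5],[0,0,0,0,5]]' | grep -E 'force|pos'
```

```text
tool_pos: [0.5434, 0.03, 0.1804]
contact_force: [10.0, 2.6, 2.9]
T [0.5434 0.0299 0.1803] F [9.8 2.4 2.8] n 811 797 slope (np.float64(38.3), np.float64(10.5)) max up [29.7 29.7 29.8 29.9 29.9]
tool_pos: [0.5437, 0.03, 0.1799]
contact_force: [12.1, 3.5, 8.1]
tool_pos: [0.5437, 0.03, 0.1796]
contact_force: [14.0, 4.3, 15.4]
```

```bash
python3 -m inch '[[0.3,0.066,0.26,0,5],[0.4,0.088,0.345,0,5],[0.4,0.088,0.345,0,5],[0.4,0.088,0.345,0,5],[0.4,0.088,0.345,0,5]]' 45| grep -E 'force|pos'
python3 -c "
from h import *
tilt()"
python3 -m inch '[[0.4,0.088,0.345,0,5],[0.4,0.088,0.345,0,5],[0.4,0.088,0.345,0,5],[0.4,0.088,0.345,0,5],[0,0,0,0,5]]' | grep -E 'force|pos'
python3 -c "
from h import *
tilt()"
```

```text
tool_pos: [0.5792, 0.0377, 0.2152]
contact_force: [0.6, 0.0, -4.0]
T [0.582  0.0384 0.2168] F [ 3.3  1.1 -2.1] n 659 659 slope (np.float64(40.4), np.float64(11.7)) max up [28.6 28.7 28.7 28.7 30. ]
tool_pos: [0.6209, 0.047, 0.2505]
contact_force: [0.3, -0.2, -2.4]
T [0.6197 0.0467 0.2498] F [ 0.1 -0.8 -2.2] n 682 682 slope (np.float64(40.5), np.float64(10.5)) max up [31.3 31.3 31.4 32.5 33.6]
```

```bash
python3 -m inch '[[0.4,0.09,0.35,0,5],[0.45,0.1,0.387,0,5],[0.45,0.1,0.387,0,5],[0.1,0.02,0.08,0,5],[0,0,0,0,5]]' | grep -E 'force|pos'
python3 -m inch '[[-0.15,0.7,0,0,5],[-0.15,0.7,0,0,5],[0,0,0,0,5],[0,0,0,0,5]]' | grep -E 'force|pos'
python3 -c "
from h import *
w,q=tilt(); T=r.get_state()['tool_pos'];d=T[:2]-[.4203,.0325];print('px,py',d@[.976,.2166],d@[-.2166,.976])
t=snap('top','t9.png')"
```

```text
tool_pos: [0.6546, 0.0543, 0.2797]
contact_force: [-0.3, -0.4, -2.8]
tool_pos: [0.6475, 0.0911, 0.2804]
contact_force: [0.0, -1.6, -2.6]
T [0.6479 0.0898 0.2805] F [-0.1  0.4 -2.2] n 698 697 slope (np.float64(40.4), np.float64(10.6)) max up [30.1 30.2 30.2 32.5 33.6]
px,py 0.23453766455902103 0.006592524395899761
```

```bash
python3 -m inch '[[-0.9,-0.2,0,0,5],[-0.9,-0.2,-0.2,0,5],[-0.9,-0.2,-0.7,0,5],[-0.9,-0.2,-0.7,0,5],[0,0,0,0,5]]' 20 | grep -E 'force|pos'
python3 -m inch '[[0,0,-0.3,0,5],[0,0,-0.3,0,5],[0,0,-0.2,0,5],[0,0,0,0,5]]' | grep -E 'force|pos'
python3 -c "
from h import *
w,q=tilt(); T=r.get_state()['tool_pos'];d=T[:2]-[.4203,.0325];print('px,py',d@[.976,.2166],d@[-.2166,.976])"
```

```text
tool_pos: [0.5532, 0.0671, 0.2386]
contact_force: [-0.5, 0.7, -2.7]
tool_pos: [0.5585, 0.0697, 0.22]
contact_force: [-0.4, -0.5, -1.1]
T [0.5583 0.0696 0.2202] F [-0.9 -0.6 -3.4] n 780 780 slope (np.float64(39.0), np.float64(10.0)) max up [29.4 29.4 29.6 29.7 29.8]
px,py 0.1426834894634063 0.006322076065657659
```

```bash
python3 -m inch '[[0.16,0.035,-0.3,0,5],[0.18,0.041,-0.3,0,5],[0.18,0.041,-0.3,0,5],[0.18,0.041,-0.3,0,5],[0,0,0,0,5]]' | grep -E 'force|pos'
python3 -c "
from h import *
tilt()"
python3 -m inch '[[0.15,0.035,-0.3,0,5],[0.14,0.03,-0.3,0,5],[0.13,0.03,-0.3,0,5],[0.12,0.025,-0.3,0,5],[0,0,0,0,5]]' | grep -E 'force|pos'
python3 -c "
from h import *
tilt()"
```

```text
tool_pos: [0.5756, 0.0737, 0.1891]
contact_force: [1.1, 0.2, -1.3]
T [0.5753 0.0736 0.1896] F [ 0.2  0.2 -1.7] n 1462 1043 slope (np.float64(28.6), np.float64(6.9)) max up [23.9 24.  24.1 24.2 24.4]
tool_pos: [0.5889, 0.0766, 0.1592]
contact_force: [0.4, -0.7, -1.3]
T [0.5888 0.0765 0.1597] F [-0.  -0.3 -1.8] n 1933 1155 slope (np.float64(18.5), np.float64(5.8)) max up [17.9 18.1 18.1 18.2 18.2]
```

```bash
python3 -m inch '[[0.12,0.03,-0.35,0,5],[0.1,0.02,-0.35,0,5],[0.08,0.015,-0.35,0,5],[0.06,0.01,-0.35,0,5],[0,0,0,0,5]]' | grep -E 'force|pos'
python3 -c "
from h import *
tilt()"
python3 -m inch '[[0.06,0.01,-0.3,0,5],[0.04,0.01,-0.3,0,5],[0.02,0,-0.2,0,5],[0,0,0,0,5],[0,0,0,0,5]]' | grep -E 'force|pos'
python3 -c "
from h import *
w,q=tilt(); T=r.get_state()['tool_pos'];d=T[:2]-[.4203,.0325];print('px,py',d@[.976,.2166],d@[-.2166,.976])"
```

```text
tool_pos: [0.5977, 0.0785, 0.1241]
contact_force: [-0.5, 0.1, -0.8]
T [0.5977 0.0784 0.1247] F [-0.9 -0.1 -2.1] n 2249 1224 slope (np.float64(7.6), np.float64(4.9)) max up [11.  11.  11.  11.1 11.2]
tool_pos: [0.6011, 0.0789, 0.1054]
contact_force: [-0.6, -0.5, -1.6]
T [0.6012 0.0789 0.1056] F [-0.3 -0.2 -1.6] n 2323 1264 slope (np.float64(1.5), np.float64(5.1)) max up [7.5 7.5 7.6 7.6 7.8]
px,py 0.18663525011379833 0.006117605763743473
```

```bash
python3 -m inch '[[0.01,0,-0.12,0,5],[0,0,-0.1,0,5],[0,0,0,0,5],[0,0,0,0,5]]' | grep -E 'force|pos'
python3 -c "
from h import *
tilt()"
python3 -m inch '[[0,0,-0.1,0,5],[0,0,0,0,5],[0,0,0,0,5]]' | grep -E 'force|pos'
python3 -c "
from h import *
tilt()"
```

```text
tool_pos: [0.6017, 0.079, 0.1002]
contact_force: [-0.6, -0.6, -0.9]
T [0.6017 0.079  0.1002] F [ 0.1 -0.  -2. ] n 2341 1268 slope (np.float64(-0.2), np.float64(5.3)) max up [7.  7.1 7.1 7.2 7.3]
tool_pos: [0.6017, 0.079, 0.0977]
contact_force: [1.1, 0.3, -0.1]
T [0.6017 0.079  0.0977] F [ 1.1  1.3 -0.2] n 2365 1274 slope (np.float64(-2.1), np.float64(5.3)) max up [7.7 7.7 7.9 7.9 8.2]
```

```bash
python3 -m inch '[[0,0,0.12,0,5],[0,0,0,0,5],[0,0,0,0,5],[0,0,0,0,5],[0,0,0,0,5]]' 6 | grep -E 'force|pos|open'
python3 -c "
from h import *
tilt()"
```

```text
tool_pos: [0.6013, 0.0789, 0.1005]
contact_force: [-0.0, 0.1, -2.8]
opening: 0.158
T [0.6013 0.0789 0.1005] F [ 0.3 -0.3 -2.5] n 2367 1276 slope (np.float64(-1.9), np.float64(5.2)) max up [7.6 7.7 7.8 7.8 7.8]
```

```bash
python3 -m inch '[[0,0,0,0,5],[0,0,0.5,0,5],[0,0,1,0,5],[0,0,1,0,5],[0,0,1,0,5]]' 40 | grep -E 'force|pos|open'
python3 -m inch '[[0.1,0.3,0.4,0,5],[0.25,0.7,0.1,0,5],[0.3,0.9,0,0,5],[0.3,0.9,0,0,5],[0.3,0.9,0,0,5]]' | grep -E 'pos'
python3 -m inch '[[0.3,0.9,0,0,5],[0.3,0.9,0,0,5],[0.3,0.9,0,0,5],[0.3,0.9,0,0,5],[0.3,0.9,0,0,5]]' | grep -E 'pos'
python3 -m inch '[[0.3,0.9,-0.4,0,5],[0.1,0.4,-0.6,0,5],[0,0,-0.8,0,5],[0,0,-0.8,0,5],[0,0,-0.6,0,5]]' | grep -E 'pos'
python3 -m inch '[[0,0,-0.3,0,5],[0,0,-0.2,0,5],[0,0,0,0,5],[0,0,0,0,5],[0,0,0,0,5]]'
python3 -c "
from h import *
w,q=tilt(); s=snap('scene','s10.png'); t=snap('top','t10.png')
a=cv2.resize(s['pixels'][170:300,300:440],(420,390),interpolation=cv2.INTER_CUBIC); b=cv2.resize(t['pixels'][150:280,190:310],(360,390),interpolation=cv2.INTER_CUBIC)
cv2.imwrite('pics/v10.png',cv2.convertScaleAbs(np.hstack([a,b])[:,:,::-1],alpha=1.3))"
```

```text
tool_pos: [0.6014, 0.0789, 0.1899]
contact_force: [0.2, -1.1, -2.5]
opening: 0.156
tool_pos: [0.6325, 0.1731, 0.2005]
tool_pos: [0.6697, 0.2857, 0.2001]
tool_pos: [0.6787, 0.3155, 0.1177]
clock: 29.25
tool_pos: [0.6808, 0.3167, 0.1092]
eef_rot: [0.994, 0.109, 0.001, -0.0]
contact_force: [0.1, 0.0, -2.7]
opening: 0.155
T [0.6807 0.3167 0.1091] F [ 0.2  0.2 -2.1] n 2360 1263 slope (np.float64(-1.7), np.float64(5.3)) max up [7.5 7.6 7.7 7.7 8.1]
```

View pics/v10.png

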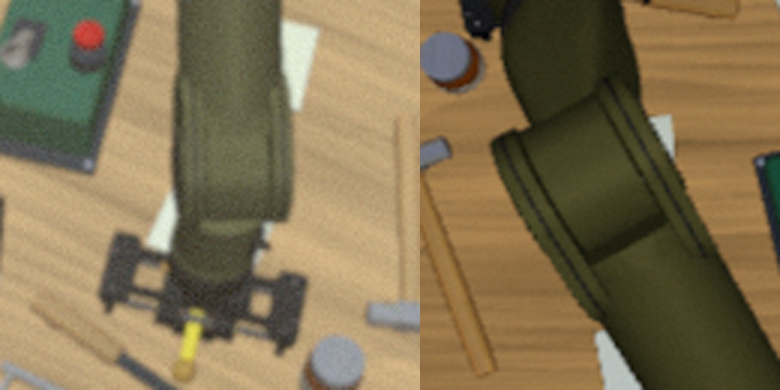

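```bash
python3 - <<'E'
from h import *
from scipy.optimize import least_squares
w=snap('wrist'); st=r.get_state(); T=st['tool_pos']; Rm=R.from_quat(st['eef_rot']).as_matrix()
v,u=np.mgrid[0:400,0:640]; K=w['K']; Z=w['range_z']; x=(u-K[0,2])/K[0,0]; y=(v-K[1,2])/K[1,1]; t=np.hypot(x,y)+1e-9
d=np.stack([x*np.sin(t)/t,-y*np.sin(t)/t,-np.cos(t)],-1)*(Z/np.cos(t))[...,None]
P=(d@att(w).T+np.array(w['position'])-T)@Rm*1000
H,S,V=masks(w)
m=(np.abs(P[...,1])<14)&(P[...,0]>39)&(P[...,0]<66)&(np.abs(P[...,2])<20)&(S>60); q=P[m]
f=least_squares(lambda c:np.linalg.norm(q-c,axis=1)-12,[46,0,5],loss='soft_l1'); print(len(q),'ball centre',f.x,f.cost/len(q))
g=P[(np.abs(P[...,1])<9)&(P[...,0]>-25)&(P[...,0]<30)&(np.abs(P[...,2])<8)&(P[...,2]<-3)&(S>60)]; 
for a in (-35,-10,0,10,20): 
    b=g[(g[:,0]>a)&(g[:,0]<a+10)]; print(a,len(b),b[:,1].mean().round(2) if len(b) else '')
b=f.x; L=238; th=np.radians(-1.8)
tip=b-L*np.array([np.cos(th),0,-np.sin(th)]); print('tip tool',tip,'world',T+Rm@(tip/1000))
E
```

```text
2446 ball centre [48.99435057 -0.55420469  7.08574152] 0.24495561792206164
-35 0 
-10 280 -0.39
0 697 -0.41
10 684 -0.58
20 718 -0.52
tip tool [-188.8882108    -0.55420469   -0.39001914] world [0.4958427  0.27625369 0.10885828]
```

```bash
python3 -m inch '[[-0.1,-0.04,-0.1,0,5],[0,0,0,0,5],[0,0,0,0,5],[0,0,0,0,5],[0,0,0,0,5]]'
python3 -m inch '[[0,0,0,0,5],[0,0,0,0,5],[0,0,0,0,5],[0,0,0,0,5],[0,0,0,0,5]]'
python3 -c "
from h import *
tilt(); st=r.get_state(); print(abs(st['qd']).max(),st['clock']); print(r.finish_job())"
```

```text
clock: 29.95
tool_pos: [0.6777, 0.3155, 0.1056]
eef_rot: [0.994, 0.109, 0.0, 0.0]
contact_force: [-0.1, 0.2, -2.2]
opening: 0.152
clock: 30.45
tool_pos: [0.6776, 0.3155, 0.1056]
eef_rot: [0.994, 0.109, -0.0, 0.0]
contact_force: [-0.1, -0.6, -2.9]
opening: 0.155
T [0.6777 0.3155 0.1056] F [ 0.   0.  -1.2] n 2357 1263 slope (np.float64(-1.7), np.float64(5.2)) max up [7.4 7.4 7.5 7.6 7.8]
0.0016844371846119674 30.5
the job is handed in; nothing more can be done
None
```

The job is handed in at 30.5 s. The gripper is holding the rod still, nearly level, with its tip over the middle of the white tile.

**What I did**
- **Plunger:** I pushed it to its stop, where the force rose sharply to about 44 N through the closed fingertips. The scene camera then measured its top back at about 141 mm.
- **Insertion:** I took the rod by the yellow grip and used the flare of the tube to tilt it in the pads to about 40°. I then slid it down the bore until it met a firm stop.
- **Levelling:** I drew the rod right out. The arm can only turn about the vertical, so I pressed the stem gently against the tank top to bring it level again.

**Last checks**
- **Tip position:** by calculation it is about (0.493, 0.275), 100 mm above the tile, with the tile centre measured at (0.493, 0.276). I worked this out from the wrist-camera fit of the ball and the rod's length, because the arm hid the tip from the other cameras.
- **Stillness:** the joints were still to within 0.002 rad/s, with the grip at 40 N.

**What did not agree**
- The rod is about 1.7° off level, tip slightly high. Easing the grip did not correct it.
- The collar stop came about 2 mm short of where I computed it. I could not see the rim behind the collar, so that the collar seated is judged from the firm, repeatable stop.

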